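# Push the filled ring mould into the corner stop

### The job

Push the ring mould that is full of paste along the worktop into the aluminium corner stop, until its wall rests against both legs of the stop. The paste is still soft: keep the mould flat on the worktop the whole time, never lifting or tipping it, and do not shift the empty ring mould, the green-lidded pot, the red stopper or the timer. Leave the mould standing there and draw the fingers clear.

Things in the scene. Friction and masses are not known exactly. Their poses are not given: they have to be found in the camera images.
- ring_mould: Filled ring mould: grey metal ring, brim-full of pale paste, solid like a puck, 91 mm across, 40 mm tall, about 0.4 kg (varies), too wide for most grippers. Origin at the centre of its underside, z up; round, so its yaw does not matter. It slides on the worktop under a level push of a few newtons (about 2 to 6 N).
- corner_stop: Fixed L-shaped aluminium corner stop, screwed to the worktop. Origin at the inner corner, at worktop height. Its far leg runs from the corner 130 mm along the stop's own -y and its inner face looks to -x; its side leg runs 85 mm along the stop's own -x and its inner face looks to -y. Legs 22 mm tall and 8 mm thick, with 5 mm high foot flanges on the outside only, reaching 26 mm out from the inner faces. It stands turned by up to about 0.3 rad from the world axes.
- stop_seat (a point): Where the centre of the filled mould's underside lies when the mould touches both legs: 45.5 mm from each inner face, at worktop height (stop's own -45.5, -45.5 mm). Axes as those of the corner stop: +x straight towards the far leg, +y straight towards the side leg.
- spare_ring: Empty open ring mould, same size as the filled one (91 mm across, 40 mm tall), to be left alone. Origin at the centre of its underside.
- green_pot: White sample pot with a green lid, 46 mm across, 50 mm tall, to be left alone. Origin at the centre of its underside.
- stopper: Red rubber stopper, 36 mm across, 30 mm tall, to be left alone. Origin at the centre of its underside.
- timer: White countdown timer lying flat, 62 x 66 mm, 19 mm tall, to be left alone. Origin at the centre of its underside.
Mind the look-alikes: they are no part of the job. What is shaped like the ring_mould but brown is not meant. Several things have the shape of the corner_stop; the one meant has the colours described above.

How it is judged:
By the outcome, as a careful person would: the job done as asked, in the order asked, and still so for the second after the job is handed in, with the robot touching nothing.
It also fails if it takes over 64 s, if anything falls off the work surface, if the arm or the gripper's body presses on something with over 40 N, if the wrist force passes 120 N, or if a joint passes its speed limit or range.

### The arm

A 6-joint arm with a two-finger parallel gripper is mounted at the origin on a cart in front of the work surface, level with it; the furniture and walls round the work are solid. World frame = base frame: x ahead of the robot, y to its left, z up, the work surface at z = 0. Lengths are in m, angles in rad, forces in N, time in s.
With the tool pointing down it reaches from about 0.35 to 0.775 m from the base axis. Payload 7.3 kg.
Tool frame: the origin (TCP) lies midway between the tips of the shut fingers; the grasp point (between the pads) lies 19 mm behind it; z points along the fingers, y is the line along which they close (so a half turn about z gives the same grasp; the last joint's range is limited). The gripper opens to 92 mm and grips with 3 to 60 N. Pads are 19 mm wide; open, the fingers measure 130 mm over their backs; the gripper's body (75 mm by 190 mm) begins 47 mm behind the grasp point.
Start: joints at [1.143, 0.342, 1.524, -0, 1.275, -0.146], TCP at [0.146, 0.504, 0.187] pointing down, gripper open.
Joint ranges: [-2.53, 2.53], [-0.77, 2.02], [0.04, 2.7], [-1, 4.14], [0.28, 2.66], [-3.11, 3.11]. Speed limits (rad/s): [2.57, 2.57, 3.14, 3.14, 3.14, 3.14].

### API

Orientations are given as [roll, pitch, yaw] about the fixed x, y, z axes, in that order (R = Rz(yaw) Ry(pitch) Rx(roll)).
In Python, from cell import monitor, vision, workorder gives the robot as it stands.
- The arm moves only by the tool move_arm, never from a script. Its argument "rows" is a list of rows, each a list of 5 numbers: the shift along the world's x, y, z in mm, then the turn about the world's z in rad, then the closure, from -1 (fully open) to 1 (shut). A call has 1 to 12 rows; each row shifts and turns the commanded pose from where the row before left it; what a row does not reach is not made up. A row lasts 1/10 s, in which the tool goes at most 50 mm and 8.59 degrees, less where a joint would pass 70% of its speed; a pose out of reach is approached as far as the arm can. A call is refused whole if a number of a shift passes 50 or a number of a turn 0.15, either way. A call with a gripper value outside its range is refused whole. The fingers move at their own pace and stop on an object; "newtons" is the grip in N (left out, the last holds). Time passes only in rows, so rows that do not move let the fingers close. It gives the time, the measured TCP pose, the force, the opening and the grip force at its end, in the units of the state.
- monitor.observe(): the state, without advancing time (a new reading comes with each control period).
- vision.read_camera(name): name is "side" or "top" or "wrist"; returns the picture (400x640x3 uint8, red, green, blue); there is no depth.
- vision.get_calibration(name): a dict with "K" (3x3 intrinsics, pixels), "T" (4x4, takes a point from camera to world coordinates); the wrist camera has in their place "mount" (4x4, takes a point from camera to tool coordinates, whose origin is the TCP and whose axes are the flange's). Camera axes: x right, y up, looking along -z (the intrinsics and any distortion apply to the point x, -y, -z); pixel columns grow to the right and rows downward; lengths in m; the calibration is good to about 2 mm. A picture is of the moment at which its call begins: read the wrist's pose just before it. get_calibration takes no time and is no camera call.
- workorder.hand_in(): hands the job in; it is judged then, once.
The state is a dict: "time": time; "qpos": joint angles; "qvel": joint speeds; "joint_efforts": joint torques, N m; "tool_pos": TCP position; "tool_rot": TCP orientation; "contact_force": force on the tool from outside, world axes, zero at the start; "torque": the same for the moment, N m; "opening": finger opening in m; "grip_force": force on a finger pad.
Only numpy, scipy, OpenCV 4.12 (cv2) and the standard library are available. Lean on these libraries where they do the work, as an engineer would, in place of code of your own. Each camera call takes 0.05 s, during which the arm holds its last target. There are 200 camera calls.

## Working session

There is one attempt and no reset: what is moved stays moved. The work goes in short steps, Python scripts to look and compute and a tool call to move; the robot and the scene stay as the last step left them, time stands still between calls to the robot, and variables do not carry over. Pictures are saved under pics/ and viewed, at most 10 in all, crops included, and the job is handed in when it is done.

Besides the shell and the picture viewer there is one more tool, called after ">>>" as name(argument=value, ...) on one line, values as JSON. move_arm: Moves the arm, as the interface text tells. Its arguments: {"type":"object","properties":{"rows":{"type":"array","items":{"type":"array","items":{"type":"number"}}},"newtons":{"type":"number"}},"required":["rows"]}

```bash
mkdir -p pics
cat > h.py <<'E'
import numpy as np,cv2
from cell import monitor,vision,workorder
def snap(n,f):
    im=vision.read_camera(n); cv2.imwrite('pics/'+f,im[:,:,::-1]); return im
def px2w(n,u,v,z=0.):
    c=vision.get_calibration(n);K=np.array(c['K']);T=np.array(c['T'])
    d=np.zeros(5)
    if 'dist' in c:d=np.array(c['dist'])
    p=cv2.undistortPoints(np.array([[[u,v]]],float),K,d)[0,0]
    r=T[:3,:3]@np.array([p[0],-p[1],-1]);o=T[:3,3]
    return o+r*(z-o[2])/r[2]
E
python3 - <<'E'
from h import *
snap('top','top1.png');snap('side','side1.png')
for n in('top','side','wrist'):print(n,vision.get_calibration(n))
print(monitor.observe())
E
```

```text
top {'K': array([[480.48956709,   0.        , 306.51787457],
       [  0.        , 480.48956709, 203.6461038 ],
       [  0.        ,   0.        ,   1.        ]]), 'T': array([[ 0.02676036,  0.99678472, -0.07552554,  0.45426672],
       [-0.99959453,  0.02741794,  0.00768306,  0.00401736],
       [ 0.00972912,  0.07528932,  0.99711427,  1.44487637],
       [ 0.        ,  0.        ,  0.        ,  1.        ]])}
side {'K': array([[509.28888805,   0.        , 311.12293491],
       [  0.        , 509.28888805, 201.80769276],
       [  0.        ,   0.        ,   1.        ]]), 'T': array([[ 0.99988197,  0.0035547 ,  0.01494681,  0.56817291],
       [ 0.0104583 ,  0.55519241, -0.83165619, -1.24809132],
       [-0.01125464,  0.83171435,  0.5550897 ,  0.8687676 ],
       [ 0.        ,  0.        ,  0.        ,  1.        ]])}
wrist {'K': array([[339.46532101,   0.        , 321.20423839],
       [  0.        , 339.46532101, 196.7143627 ],
       [  0.        ,   0.        ,   1.        ]]), 'mount': array([[ 2.82182342e-04,  9.57046822e-01,  2.89933269e-01,
         7.82564175e-02],
      
[... 250 characters left out ...]

{'time': 0.1, 'qpos': array([ 1.14297333e+00,  3.42613265e-01,  1.52492698e+00,  2.80854813e-05,
        1.27537824e+00, -1.45981532e-01]), 'qvel': array([-2.36584527e-04,  1.06205469e-03, -6.29548670e-04, -4.32877587e-04,
       -8.93987494e-04, -3.75831066e-05]), 'joint_efforts': array([-2.19267258e-05, -4.32003808e+01, -2.44695354e+01,  7.18491711e-02,
        5.25767764e-02, -4.33873311e-05]), 'tool_pos': array([0.14580363, 0.50392063, 0.18643322]), 'tool_rot': array([-3.14028484e+00, -2.19431285e-04,  2.85974285e+00]), 'contact_force': array([ 0.11206674,  0.36596277, -0.33824863]), 'torque': array([0.01785659, 0.0140276 , 0.07526568]), 'grip_force': 0.0, 'opening': 0.0918026256140741}
```

View pics/top1.png

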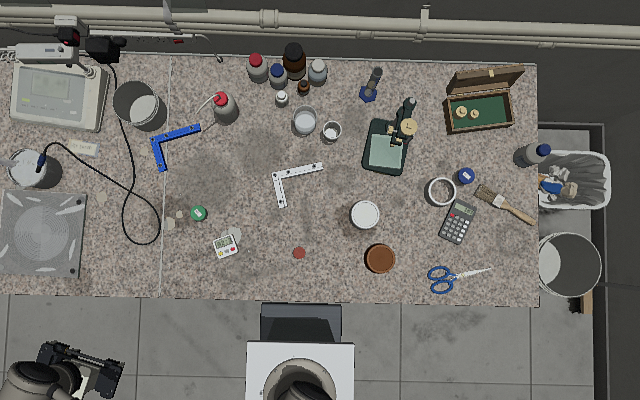

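View pics/side1.png

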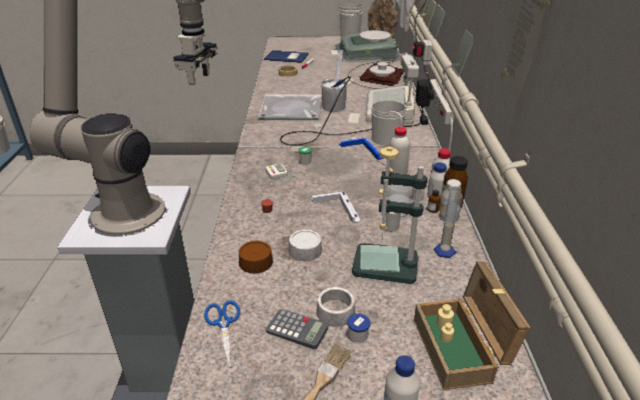

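The top view shows these candidates:
- **Moulds:** the white-filled one is at (365,215), a brown look-alike at (380,258) and the empty ring at (441,191).
- **Stops:** the aluminium one has its corner at (277,177), and a blue look-alike is at (155,140).

The pale-filled grey ring and the aluminium L fit the description, so I'll confirm them in an enlarged crop.

Run:
```python
import cv2
im=cv2.imread('pics/top1.png')[150:275,255:405]
cv2.imwrite('pics/crop1.png',cv2.resize(im,None,fx=4.8,fy=4.8,interpolation=cv2.INTER_CUBIC))
```

```text
(no output)
```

View pics/crop1.png

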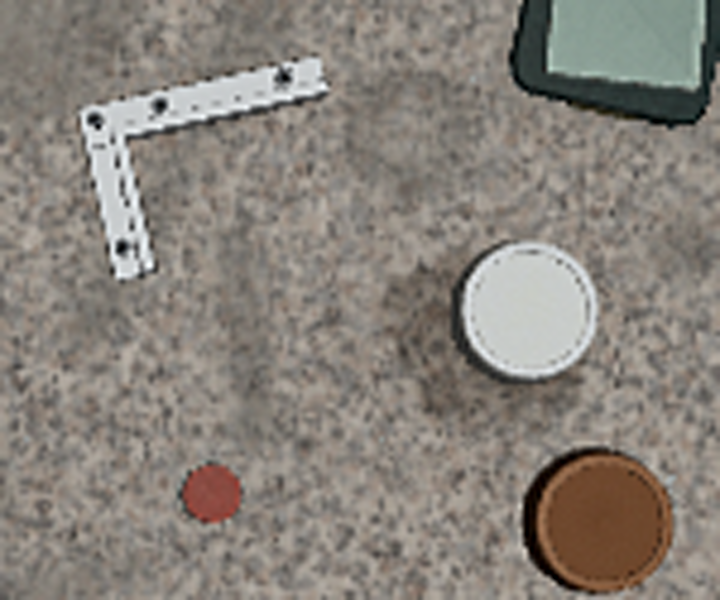

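The crop confirms both. The filled mould's top is centred at crop (530,311). The aluminium L's inner corner is at crop (124,137), its far leg's inner edge ends at (328,93), and its side leg ends at (155,267).

Run:
```python
from h import *
f=lambda a,b,z:px2w('top',255+(a+.5)/4.8-.5,150+(b+.5)/4.8-.5,z)[:2]
m=f(530,311,.04);c=f(124,137,.022);e=f(328,93,.022);s=f(155,267,.022)
print('mould',m,'diam',np.linalg.norm(f(461,311,.04)-f(598,311,.04)))
print('corner',c,np.linalg.norm(e-c),np.linalg.norm(s-c))
y=(c-e)/np.linalg.norm(c-e);x=(c-s)/np.linalg.norm(c-s)
a=np.arctan2(-y[0],y[1]);b=np.arctan2(x[1],x[0]);print('yaw',a,b)
t=(a+b)/2;R=np.array([[np.cos(t),-np.sin(t)],[np.sin(t),np.cos(t)]])
seat=c+R@[-.0455,-.0455];print('seat',seat,'mould in stop',R.T@(m-c),'d',seat-m,np.linalg.norm(seat-m))
for n,a in(('brown',(380,258,.04)),('stopper',(299,253,.03)),('spare',(441,191,.04))):print(n,px2w('top',*a))
print('scope',f(515,65,0),f(690,125,0))
```

```text
mould [ 0.53380853 -0.1790591 ] diam 0.08375391161499278
corner [0.63608995 0.07279335] 0.12977674919845586 0.0832249308378622
yaw 0.24209838810313647 0.26313679803039525
seat [0.60340629 0.01736521] mould in stop [-0.16198299 -0.21829489] d [0.06959776 0.19642432] 0.20838992620455857
brown [ 0.40790103 -0.22494818  0.04      ]
stopper [0.41586267 0.01125451 0.03      ]
spare [ 0.6089233  -0.40188884  0.04      ]
scope [ 0.69170277 -0.17202624] [ 0.65655807 -0.2834487 ]
```

>>> move_arm(rows=[[30,-30,0,-0.14,0.35],[30,-30,0,-0.14,0.35],[30,-30,0,-0.14,0.35],[30,-30,0,-0.14,0.35],[30,-30,0,-0.14,0.35],[30,-30,0,-0.14,0.35],[30,-30,0,-0.14,0.35],[30,-30,0,-0.14,0.35],[30,-30,0,-0.14,0.35],[30,-30,0,-0.14,0.35]], newtons=20)

```text
time: 1.1
tool_pos: [0.4468, 0.2028, 0.1868]
tool_rot: [-3.141, 0.0, 1.454]
contact_force: [0.4, 1.0, 0.6]
opening: 0.03
grip_force: 0.0
```

>>> move_arm(rows=[[6,-44,0,-0.12,0.35],[6,-44,0,-0.11,0.35],[6,-44,0,0,0.35],[6,-44,0,0,0.35],[6,-44,0,0,0.35],[6,-44,0,0,0.35],[6,-44,0,0,0.35],[6,-44,0,0,0.35],[6,-44,0,0,0.35],[6,-44,0,0,0.35],[0,0,0,0,0.35],[0,0,0,0,0.35]])

```text
time: 2.3
tool_pos: [0.5054, -0.2361, 0.1861]
tool_rot: [-3.14, -0.001, 1.228]
contact_force: [0.3, -0.0, -0.7]
opening: 0.0301
grip_force: 0.0
```

Run:
```python
from h import *
print(monitor.observe());snap('wrist','w1.png')
```

```text
{'time': 2.3, 'qpos': array([-5.74614482e-01,  4.04250816e-01,  1.43178120e+00,  3.19885761e-04,
        1.30741336e+00, -2.31677486e-01]), 'qvel': array([ 0.03836571, -0.02273946,  0.02203783,  0.00517121,  0.00213819,
        0.00116922]), 'joint_efforts': array([ -1.53382234, -46.00100756, -25.434165  ,  -0.08397065,
        -0.0518313 ,  -0.06619835]), 'tool_pos': array([ 0.50541861, -0.23610881,  0.18613753]), 'tool_rot': array([-3.13986029e+00, -7.25861022e-04,  1.22777513e+00]), 'contact_force': array([ 0.30899931, -0.00969168, -0.72014758]), 'torque': array([-0.15820634,  0.12229783, -0.00861958]), 'grip_force': 0.0, 'opening': 0.030054328339134812}
```

View pics/w1.png

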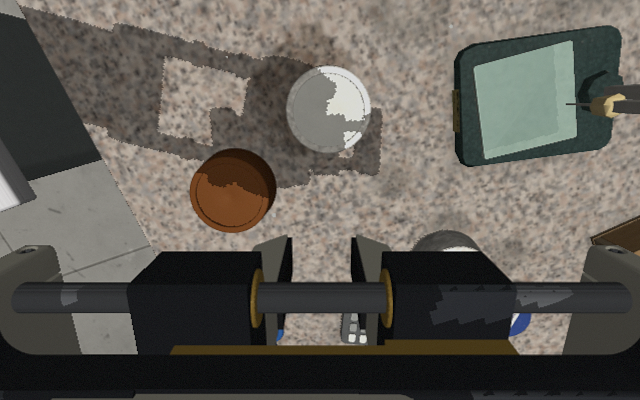

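The wrist view shows the filled mould's top centred at (329,109), about 42 px in radius. The brown one is at (233,190), and the rim of the spare ring shows at (447,240).

```bash
cat >> h.py <<'E'
def wpx(u,v,z,s):
    from scipy.spatial.transform import Rotation as Ro
    c=vision.get_calibration('wrist');K=np.array(c['K']);M=np.eye(4)
    M[:3,:3]=Ro.from_euler('xyz',s['tool_rot']).as_matrix();M[:3,3]=s['tool_pos'];T=M@np.array(c['mount'])
    r=T[:3,:3]@[(u-K[0,2])/K[0,0],-(v-K[1,2])/K[1,1],-1];o=T[:3,3]
    return o+r*(z-o[2])/r[2]
E
python3 - <<'E'
from h import *
s=monitor.observe()
print(wpx(329,109,.04,s),wpx(287,109,.04,s)-wpx(371,109,.04,s))
print('brown',wpx(233,190,.04,s))
E
```

```text
[ 0.53455486 -0.17607596  0.04      ] [-0.07754226  0.02753145  0.        ]
brown [ 0.4124601  -0.22020941  0.04      ]
```

>>> move_arm(rows=[[2,-14,-30,0,0.35],[0,0,-35,0,0.35],[0,0,-35,0,0.35],[0,0,-30,0,0.35],[0,0,-25,0,0.35],[0,0,-19,0,0.35],[0,0,0,0,0.35],[0,0,0,0,0.35],[0,0,0,0,0.35]])

```text
time: 3.25
tool_pos: [0.5089, -0.2495, 0.0146]
tool_rot: [3.139, 0.001, 1.231]
contact_force: [0.4, -0.0, 0.5]
opening: 0.0295
grip_force: 0.0
```

>>> move_arm(rows=[[3,8.5,0,0,0.35],[3,8.5,0,0,0.35],[2,5.6,0,0,0.35],[3,8.5,0,0,0.35],[4,11.3,0,0,0.35],[4,11.3,0,0,0.35],[4,11.3,0,0,0.35],[4,11.3,0,0,0.35],[4,11.3,0,0,0.35],[4,11.3,0,0,0.35],[4,11.3,0,0,0.35],[4,11.3,0,0,0.35]])

```text
time: 4.45
tool_pos: [0.5513, -0.1272, 0.013]
tool_rot: [3.141, 0.0, 1.23]
contact_force: [-0.5, 0.6, 0.8]
opening: 0.0296
grip_force: 0.0
```

>>> move_arm(rows=[[4,11.3,0,0,0.35],[4,11.3,0,0,0.35],[4,11.3,0,0,0.35],[3,8.5,0,0,0.35],[2,5.6,0,0,0.35],[0,0,0,0,0.35]])

```text
time: 5.05
tool_pos: [0.5682, -0.0794, 0.013]
tool_rot: [3.141, -0.0, 1.231]
contact_force: [-0.4, 0.6, 0.8]
opening: 0.0297
grip_force: 0.0
```

Run:
```python
from h import *
s=monitor.observe();print(s['tool_pos'],s['contact_force']);im=snap('wrist','w2.png')
cv2.imwrite('pics/w2c.png',cv2.resize(im[:300,150:550,::-1],None,fx=2,fy=2,interpolation=cv2.INTER_CUBIC))
```

```text
[ 0.56822074 -0.0794425   0.01302727] [-0.43287305  0.59821742  0.76072253]
```

View pics/w2c.png

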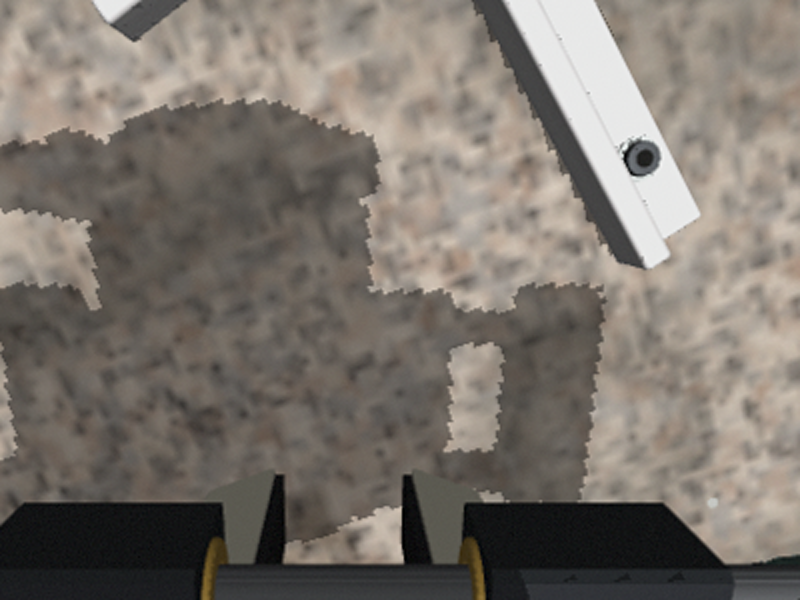

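The wrist view shows bare worktop ahead of the fingers and no mould. I'll look from above to see where it went.

Run:
```python
from h import *
im=snap('top','top2.png');im2=snap('side','side2.png')
a=cv2.resize(im[140:280,240:440,::-1],None,fx=4,fy=4,interpolation=cv2.INTER_CUBIC)
cv2.imwrite('pics/top2c.png',a)
```

```text
(no output)
```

View pics/top2c.png

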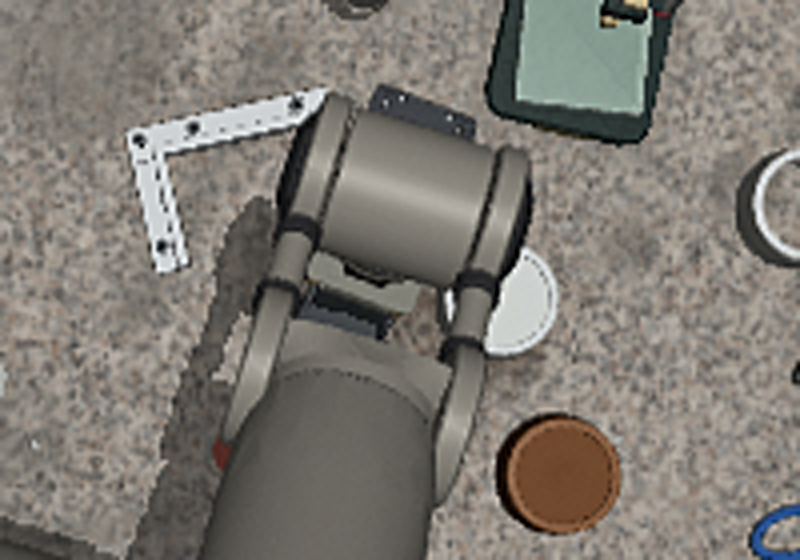

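View pics/side2.png

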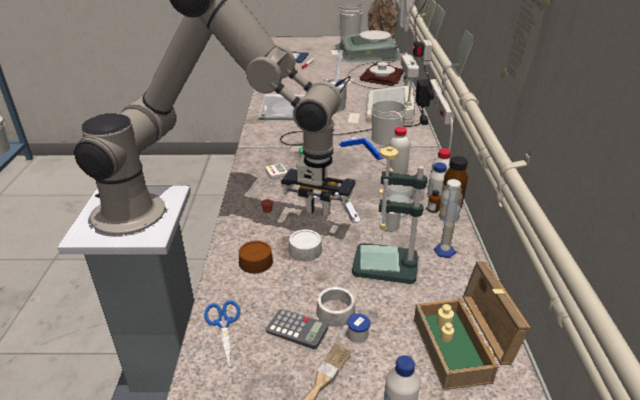

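Nothing was pushed: the mould's right edge is still at column 379.5 and the force stayed near zero. I need to know whether the fingers really passed through its place, so I'll cross-check the poses with the side camera.

Run:
```python
from h import *
def proj(n,p):
    c=vision.get_calibration(n);T=np.linalg.inv(c['T']);q=T[:3,:3]@p+T[:3,3];K=c['K']
    return K[0,0]*q[0]/-q[2]+K[0,2],K[1,1]*-q[1]/-q[2]+K[1,2]
s=monitor.observe();p=s['tool_pos'];print(p,s['qpos'],s['tool_rot'])
print('tcp side/top',proj('side',p),proj('top',p))
print('mould side proj',proj('side',np.array([.534,-.177,.04])),'old',px2w('side',305.5,239,.04))
a=cv2.imread('pics/side1.png').astype(int);b=cv2.imread('pics/side2.png').astype(int)
for nm,i in(('1',a),('2',b)):
    r=i[225:265,280:330];m=r.min(2)>175;y,x=np.nonzero(m);print(nm,m.sum(),x.mean()+280,y.mean()+225,x.min()+280,x.max()+280,y.min()+225,y.max()+225)
c=b[110:290,250:400];cv2.imwrite('pics/side2c.png',cv2.resize(c.astype('uint8'),None,fx=5,fy=5,interpolation=cv2.INTER_CUBIC)[250:850])
```

```text
[ 0.56789791 -0.08050235  0.0130189 ] [-2.74318268e-01  6.16706607e-01  1.59792376e+00 -1.88997207e-04
  9.26911264e-01  6.70582274e-02] [3.14153162e+00 1.47401796e-04 1.22953328e+00]
tcp side/top (np.float64(318.71872496512765), np.float64(224.1729235376893)) (np.float64(331.12674966690764), np.float64(202.5945084062726))
mould side proj (np.float64(305.98244945564045), np.float64(237.51989146516647)) old [ 0.5328447  -0.18337158  0.04      ]
1 452 304.8495575221239 239.12389380530973 290 320 229 248
2 470 304.72127659574465 239.08510638297872 283 320 230 264
```

View pics/side2c.png

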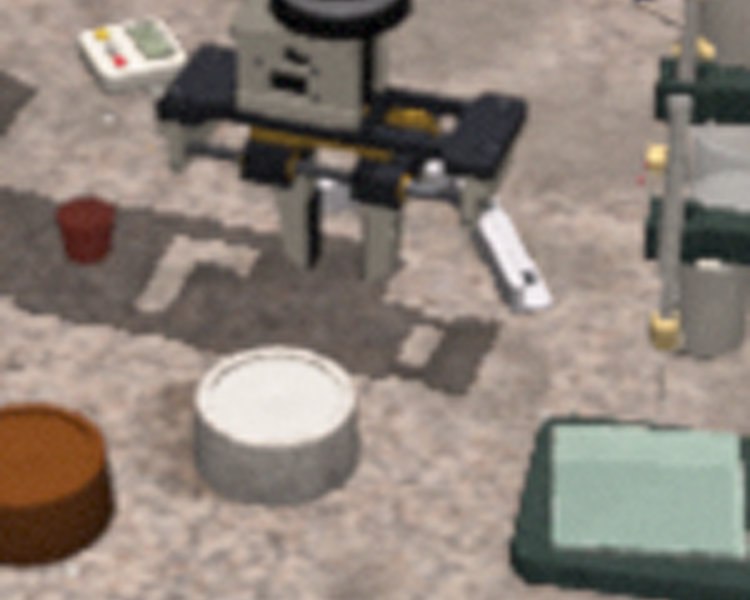

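The side view shows the fingertips floating at about (319,214), roughly 10 px above where the TCP projects (319,224). Both the side view and the tip spacing in the wrist view put the real tips about 37 mm behind the nominal TCP. They therefore passed at z≈50 mm, over the 40 mm mould, which hasn't moved. I'll go back behind it and command about 37 mm lower, watching the force.

>>> move_arm(rows=[[0,0,30,0,0.35],[0,0,30,0,0.35],[-15,-43.5,0,0,0.35],[-15,-43.5,0,0,0.35],[-15,-43.5,0,0,0.35],[-15,-43.5,0,0,0.35],[0,0,0,0,0.35],[0,0,-20,0,0.35],[0,0,-20,0,0.35],[0,0,-20,0,0.35],[0,0,0,0,0.35],[0,0,0,0,0.35]])

```text
time: 6.4
tool_pos: [0.508, -0.254, 0.0132]
tool_rot: [-3.141, -0.0, 1.23]
contact_force: [0.2, 0.6, 0.5]
opening: 0.0295
grip_force: 0.0
```

>>> move_arm(rows=[[0,0,-6,0,0.35],[0,0,-6,0,0.35],[0,0,-6,0,0.35],[0,0,0,0,0.35]])

```text
time: 6.8
tool_pos: [0.5075, -0.2538, -0.0057]
tool_rot: [-3.14, -0.0, 1.23]
contact_force: [-0.5, -0.8, 0.6]
opening: 0.03
grip_force: 0.0
```

The TCP is below z=0 with no contact, which confirms the offset.

>>> move_arm(rows=[[0,0,-5,0,0.35],[0,0,-5,0,0.35],[0,0,-4,0,0.35],[0,0,0,0,0.35],[0,0,0,0,0.35]])

```text
time: 7.3
tool_pos: [0.508, -0.2542, -0.0191]
tool_rot: [-3.142, -0.0, 1.23]
contact_force: [0.8, -0.4, -1.1]
opening: 0.0299
grip_force: 0.0
```

Run:
```python
from h import *
s=monitor.observe();print(s['tool_pos'],s['contact_force'])
a=snap('side','side3.png')[160:310,230:380,::-1];b=snap('wrist','w3.png')[60:310,200:450,::-1]
cv2.imwrite('pics/m3.png',np.hstack([cv2.resize(x,(400,400),interpolation=cv2.INTER_CUBIC) for x in(a,b)]))
```

```text
[ 0.50795553 -0.25417501 -0.01907082] [ 0.79385512 -0.41416404 -1.13491392]
```

View pics/m3.png

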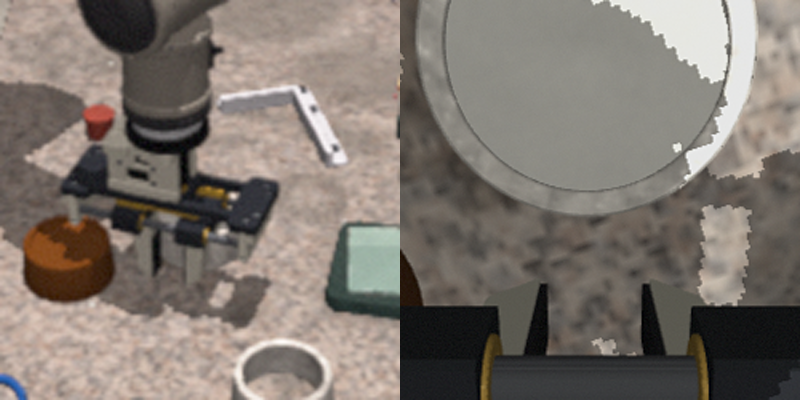

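The fingers stand clear behind the mould and almost centred on it: finger midpoint at 595 against mould centre at 585 in the right half. The tips are about 18 mm up, so I'll go 8 mm lower to push below the tipping height.

>>> move_arm(rows=[[0,0,-4,0,0.35],[0,0,-4,0,0.35],[0,0,0,0,0.35],[0,0,0,0,0.35]])

```text
time: 7.8
tool_pos: [0.5078, -0.2541, -0.0272]
tool_rot: [-3.141, -0.0, 1.23]
contact_force: [0.8, -0.7, 0.4]
opening: 0.03
grip_force: 0.0
```

>>> move_arm(rows=[[3,8.5,0,0,0.35],[2,5.6,0,0,0.35],[1,2.8,0,0,0.35],[1,2.8,0,0,0.35],[1.5,4.2,0,0,0.35],[1.5,4.2,0,0,0.35],[2,5.6,0,0,0.35],[2,5.6,0,0,0.35]])

```text
time: 8.6
tool_pos: [0.522, -0.2149, -0.0269]
tool_rot: [3.141, 0.0, 1.23]
contact_force: [-1.2, -3.1, -0.6]
opening: 0.0298
grip_force: 1.5
```

Run:
```python
from h import *
s=monitor.observe();print(s['tool_pos'],s['contact_force'],s['torque'])
im=snap('wrist','w4.png')
```

```text
[ 0.52202644 -0.21488536 -0.02692852] [-1.16066218 -3.11841124 -0.64213902] [-0.64693941  0.33340219 -0.0080616 ]
```

Contact now at about 3.3 N, so the mould is sliding. I'll carry on along the same line.

>>> move_arm(rows=[[3,8.5,0,0,0.35],[3,8.5,0,0,0.35],[3,8.5,0,0,0.35],[3,8.5,0,0,0.35],[3,8.5,0,0,0.35],[3,8.5,0,0,0.35],[3,8.5,0,0,0.35],[3,8.5,0,0,0.35],[3,8.5,0,0,0.35],[3,8.5,0,0,0.35],[3,8.5,0,0,0.35],[3,8.5,0,0,0.35]])

```text
time: 9.85
tool_pos: [0.5582, -0.1122, -0.027]
tool_rot: [3.142, 0.0, 1.23]
contact_force: [-1.6, -3.4, -0.1]
opening: 0.0297
grip_force: 1.9
```

>>> move_arm(rows=[[3,8.5,0,0,0.35],[3,8.5,0,0,0.35],[3,8.5,0,0,0.35],[3,8.5,0,0,0.35],[3,8.5,0,0,0.35],[2,5.6,0,0,0.35],[0,0,0,0,0.35]])

```text
time: 10.55
tool_pos: [0.5753, -0.0635, -0.027]
tool_rot: [3.141, -0.001, 1.231]
contact_force: [-0.1, 0.2, -0.1]
opening: 0.0296
grip_force: 0.0
```

Run:
```python
from h import *
s=monitor.observe();print(s['tool_pos'],s['contact_force'],s['torque'])
im=snap('wrist','w5.png')
cv2.imwrite('pics/w5c.png',cv2.resize(im[:300,120:520,::-1],None,fx=2,fy=2,interpolation=cv2.INTER_CUBIC))
```

```text
[ 0.5752963  -0.06352844 -0.02699699] [-0.12279013  0.18998613 -0.13271255] [-0.13707137  0.10005091  0.0156241 ]
```

View pics/w5c.png

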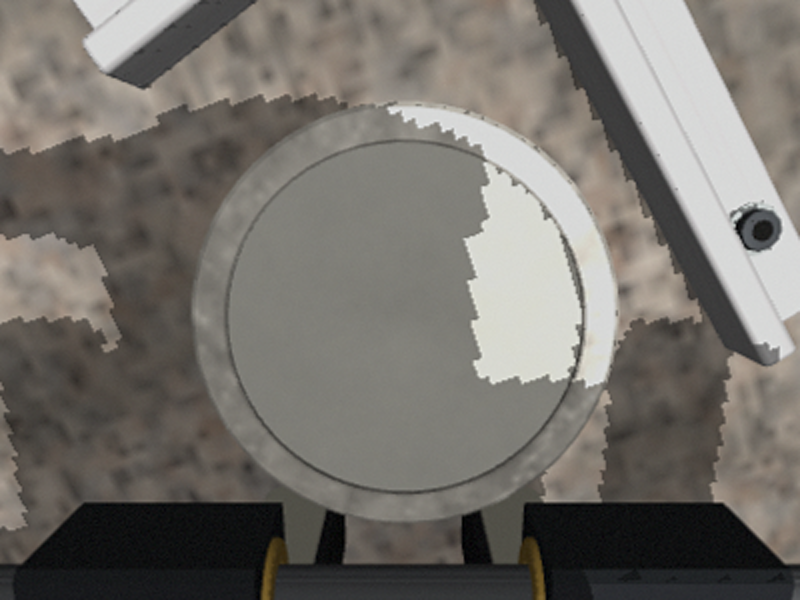

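The wrist view shows the mould cradled between the fingers, its top centred at crop (404,311). The far leg's foot line runs (540,5)→(700,322), and the side leg's inner foot line is near (145,87)→(258,3).

Run:
```python
from h import *
s=monitor.observe();f=lambda a,b,z:wpx(120+a/2,b/2,z,s)[:2]
m=f(404,311,.04);print('m',m,'diam',np.linalg.norm(f(193,311,.04)-f(617,311,.04)))
def line(p,q):
    d=(q-p)/np.linalg.norm(q-p);n=np.array([-d[1],d[0]]);return n,n@p,np.arctan2(d[1],d[0])
for nm,p,q in(('far',f(700,322,0),f(540,5,0)),('side',f(145,87,0),f(258,3,0))):
    n,c,a=line(p,q);print(nm,'gap mm',1000*(abs(n@m-c)-.0455),a,p,q)
```

```text
m [ 0.59462523 -0.01078321] diam 0.08161361914755269
far gap mm 12.886047703955725 1.7892644494794483 [ 0.66202707 -0.04498955] [0.64376804 0.03725408]
side gap mm 24.311004454493094 0.22598579148558776 [0.55352715 0.05140015] [0.58474014 0.05857642]
```

>>> move_arm(rows=[[2,5.6,0,0,0.35],[2,5.6,0,0,0.35],[1.3,3.8,0,0,0.35],[1,2.8,0,0,0.35],[1,2.8,0,0,0.35]])

```text
time: 11.1
tool_pos: [0.5823, -0.044, -0.027]
tool_rot: [-3.141, 0.0, 1.23]
contact_force: [-2.2, -2.6, -0.2]
opening: 0.0301
grip_force: 1.7
```

>>> move_arm(rows=[[0.7,1.9,0,0,0.35],[0.7,1.9,0,0,0.35]])

```text
time: 11.3
tool_pos: [0.5837, -0.0402, -0.027]
tool_rot: [-3.141, 0.0, 1.23]
contact_force: [-1.1, -3.1, -0.2]
opening: 0.0299
grip_force: 1.6
```

>>> move_arm(rows=[[0.7,1.9,0,0,0.35],[0.7,1.9,0,0,0.35]])

```text
time: 11.5
tool_pos: [0.5851, -0.0365, -0.027]
tool_rot: [-3.142, 0.0, 1.23]
contact_force: [-1.1, -2.3, -1.6]
opening: 0.0299
grip_force: 1.5
```

>>> move_arm(rows=[[0.7,1.9,0,0,0.35],[0.7,1.9,0,0,0.35]])

```text
time: 11.7
tool_pos: [0.5849, -0.0343, -0.0271]
tool_rot: [-3.139, 0.003, 1.23]
contact_force: [-8.4, -14.6, 2.4]
opening: 0.0298
grip_force: 8.4
```

>>> move_arm(rows=[[0.5,1.4,0,0,0.35],[0.5,1.4,0,0,0.35]])

```text
time: 11.9
tool_pos: [0.5846, -0.0333, -0.0271]
tool_rot: [-3.137, 0.006, 1.23]
contact_force: [-13.0, -21.3, 6.2]
opening: 0.0296
grip_force: 12.3
```

The force in stop axes is about (-18,-17) N, so both legs are reacting, and the tool is within about 2 mm of the predicted seat. I'll back off along the push line and then go up.

>>> move_arm(rows=[[-1,-2.8,0,0,0.35],[-1,-2.8,0,0,0.35],[-2,-5.6,0,0,0.35],[-3,-8.5,0,0,0.35],[-4,-11.3,0,0,0.35],[-4,-11.3,0,0,0.35],[-4,-11.3,0,0,0.35],[0,0,0,0,0.35]])

```text
time: 12.7
tool_pos: [0.5679, -0.0854, -0.027]
tool_rot: [-3.142, 0.0, 1.228]
contact_force: [0.4, -0.9, -0.5]
opening: 0.0303
grip_force: 0.0
```

>>> move_arm(rows=[[0,0,30,0,0.35],[0,0,40,0,0.35],[0,0,40,0,0.35],[0,0,40,0,0.35],[-10,-40,30,0,0.35],[-10,-40,0,0,0.35],[-10,-40,0,0,0.35],[-10,-40,0,0,0.35],[-10,-40,0,0,0.35],[-10,-40,0,0,0.35],[0,0,0,0,0.35]])

```text
time: 13.8
tool_pos: [0.5071, -0.3275, 0.1521]
tool_rot: [3.141, 0.002, 1.225]
contact_force: [-0.1, -0.3, 0.0]
opening: 0.03
grip_force: 0.0
```

Run:
```python
from h import *
s=monitor.observe();print(s['time'],s['tool_pos'],s['contact_force'])
im=snap('top','top5.png');a=cv2.imread('pics/top1.png')
# bright blob contours near stop
g=im[160:225,265:345].min(2)
print('\n'.join(''.join('#' if v>175 else '+' if v>150 else '.' for v in r) for r in g[:55,:75]))
d=np.abs(im[:,:,::-1].astype(int)-a).max(2)
for n,(u,v) in dict(spare=(441,191),pot=(198,213),stopper=(299,253),timer=(225,246),brown=(380,258)).items():
    print(n,(d[v-14:v+14,u-14:u+14]>60).sum())
```

```text
13.8 [ 0.50708297 -0.32754219  0.15212844] [-0.12104226 -0.27199028  0.04937787]
........................................................+..................
..........................................................+.....++.........
...................+++...............................####..................
...................+++...........................########..+........+......
............................................####...######..................
.......................................+#######+...######....+.............
...................................+###########....#####+..................
...............................################+..+##+####.................
.........................+#####################.++#########................
.....................+######################+###########...................
................++####+.+##############.###########.......++...............
.............########+...##########+###########...........+................
.......+#############+...#####.###########..............+..................
......+##.+###########..##+####
[... 2503 characters left out ...]
++.......................++........++++.+......++
..............####........+++..+..........................+..+++..+........
......+..............+..................................+.........+........
.....................................................................+.....
..................................................++++..........+..........
++......................+..+........................+.............+........
+.......................+...+..............................................
...............................................................+...........
........................................................+......+...........
spare 311
pot 0
stopper 0
timer 0
brown 64
```

>>> move_arm(rows=[[-20,40,0,0,0.35],[-20,40,0,0,0.35],[-15,30,0,0,0.35],[0,0,0,0,0.35],[0,0,0,0,0.35]])

```text
time: 14.35
tool_pos: [0.4542, -0.2117, 0.1531]
tool_rot: [3.14, 0.0, 1.232]
contact_force: [-0.4, -0.8, 0.3]
opening: 0.0297
grip_force: 0.0
```

Run:
```python
from h import *
im=snap('top','top6.png');a=cv2.imread('pics/top1.png')
d=np.abs(im[:,:,::-1].astype(int)-a).max(2)
for n,(u,v) in dict(spare=(441,191),pot=(198,213),stopper=(299,253),timer=(225,246)).items():
    print(n,(d[v-16:v+16,u-16:u+16]>60).sum())
old=(a[195:236,345:386].min(2)>175);m=np.zeros_like(im[:,:,0],bool);m[174:204,286:315]=im[174:204,286:315].min(2)>175
for nm,M,u0,v0 in(('old',old,345,195),('new',m,0,0)):
    _,_,st,ce=cv2.connectedComponentsWithStats(M.astype('uint8'));i=1+st[1:,4].argmax();c=ce[i]+[u0,v0];print(nm,c,st[i],px2w('top',*c,.04))
p=px2w('top',*c,.04)[:2];C=np.array([.63609,.07279]);t=.2526
R=np.array([[np.cos(t),-np.sin(t)],[np.sin(t),np.cos(t)]]);print('in stop',R.T@(p-C))
```

```text
spare 0
pot 0
stopper 0
timer 0
old [364.81597222 214.078125  ] [  7   6  27  27 576] [ 0.5347243  -0.17844175  0.04      ]
new [299.44552846 188.28455285] [286 174  28  29 615] [0.60536586 0.01518262 0.04      ]
in stop [-0.04414651 -0.04810061]
```

The bystanders haven't moved. The mould measures (-44,-48) mm in the stop, which leaves about 2 mm of doubt towards the side leg. There's plenty of time, so I'll check with a light second push aimed nearly along the stop's +y.

>>> move_arm(rows=[[26,24,0,0.09,0.35],[26,24,0,0.09,0.35],[26,24,0,0.09,0.35],[26,24,0,0.09,0.35],[26,24,0,0.09,0.35],[28,23,0,0,0.35],[0,0,0,0,0.35],[0,0,0,0,0.35]])

```text
time: 15.2
tool_pos: [0.6121, -0.0698, 0.1515]
tool_rot: [-3.141, -0.0, 1.681]
contact_force: [-0.1, -0.0, -0.4]
opening: 0.0299
grip_force: 0.0
```

>>> move_arm(rows=[[0,0,-35,0,0.35],[0,0,-35,0,0.35],[0,0,-35,0,0.35],[0,0,-30,0,0.35],[0,0,-20,0,0.35],[0,0,-15,0,0.35],[0,0,-10,0,0.35],[0,0,0,0,0.35],[0,0,0,0,0.35]])

```text
time: 16.1
tool_pos: [0.6122, -0.0702, -0.0267]
tool_rot: [3.14, 0.0, 1.679]
contact_force: [0.6, -0.5, 0.7]
opening: 0.0302
grip_force: 0.0
```

>>> move_arm(rows=[[-0.9,8,0,0,0.35],[-0.9,8,0,0,0.35],[-0.6,6,0,0,0.35],[-0.4,4,0,0,0.35],[-0.2,2,0,0,0.35],[0,0,0,0,0.35]])

```text
time: 16.7
tool_pos: [0.6087, -0.0414, -0.0275]
tool_rot: [3.141, 0.0, 1.68]
contact_force: [-0.3, 0.4, -0.4]
opening: 0.0299
grip_force: 0.0
```

>>> move_arm(rows=[[-0.2,1.5,0,0,0.35],[-0.2,1.5,0,0,0.35]])

```text
time: 16.9
tool_pos: [0.6083, -0.039, -0.0276]
tool_rot: [3.142, 0.0, 1.679]
contact_force: [0.0, 0.1, 0.1]
opening: 0.0299
grip_force: 0.0
```

>>> move_arm(rows=[[-0.2,1.5,0,0,0.35],[0,0,0,0,0.35]])

```text
time: 17.1
tool_pos: [0.6081, -0.0373, -0.0276]
tool_rot: [3.142, 0.0, 1.68]
contact_force: [-0.2, 0.6, -0.5]
opening: 0.0296
grip_force: 0.1
```

>>> move_arm(rows=[[-0.2,1.5,0,0,0.35],[0,0,0,0,0.35]])

```text
time: 17.3
tool_pos: [0.6078, -0.0363, -0.0275]
tool_rot: [-3.141, 0.001, 1.68]
contact_force: [-0.5, -3.0, -1.4]
opening: 0.0295
grip_force: 1.5
```

>>> move_arm(rows=[[-0.1,1.5,0,0,0.35],[0,0,0,0,0.35]])

```text
time: 17.5
tool_pos: [0.6074, -0.035, -0.0276]
tool_rot: [-3.141, 0.001, 1.68]
contact_force: [-1.7, -4.5, -0.4]
opening: 0.03
grip_force: 2.4
```

>>> move_arm(rows=[[-0.1,1.5,0,0,0.35],[0,0,0,0,0.35]])

```text
time: 17.7
tool_pos: [0.6071, -0.0338, -0.0276]
tool_rot: [-3.14, 0.001, 1.68]
contact_force: [-2.7, -5.4, 1.3]
opening: 0.0298
grip_force: 2.9
```

>>> move_arm(rows=[[-0.1,1.5,0,0,0.35],[0,0,0,0,0.35]])

```text
time: 17.9
tool_pos: [0.6071, -0.0334, -0.0276]
tool_rot: [-3.14, 0.003, 1.68]
contact_force: [-2.8, -9.6, 0.3]
opening: 0.03
grip_force: 4.9
```

>>> move_arm(rows=[[-0.1,1.5,0,0,0.35],[0,0,0,0,0.35]])

```text
time: 18.1
tool_pos: [0.6071, -0.0332, -0.0274]
tool_rot: [-3.141, 0.004, 1.68]
contact_force: [-2.7, -16.4, 0.7]
opening: 0.0296
grip_force: 7.0
```

It slid about 2.5 mm more and now stops against the side leg. I'll nudge along the stop's +x to check that it also touches the far leg.

>>> move_arm(rows=[[1.5,0.4,0,0,0.35],[0,0,0,0,0.35]])

```text
time: 18.3
tool_pos: [0.6073, -0.0332, -0.0276]
tool_rot: [-3.138, 0.004, 1.68]
contact_force: [-6.7, -16.2, 2.8]
opening: 0.0298
grip_force: 8.9
```

>>> move_arm(rows=[[1.5,0.4,0,0,0.35],[0,0,0,0,0.35]])

```text
time: 18.5
tool_pos: [0.6074, -0.0331, -0.0278]
tool_rot: [-3.135, 0.004, 1.681]
contact_force: [-10.2, -18.0, 4.7]
opening: 0.0296
grip_force: 10.5
```

Run:
```python
from h import *
im=snap('wrist','w7.png');s=monitor.observe();print(s['tool_pos'],s['torque'])
```

```text
[ 0.60743705 -0.03306623 -0.02776424] [-3.22733841  1.85324904  0.21201924]
```

>>> move_arm(rows=[[-2,-2,0,0,0.35],[0,-3,0,0,0.35],[0.5,-5,0,0,0.35],[1,-10,0,0,0.35],[1,-12,0,0,0.35],[1,-12,0,0,0.35],[0,0,0,0,0.35]])

```text
time: 19.25
tool_pos: [0.6124, -0.0751, -0.0275]
tool_rot: [3.141, 0.001, 1.678]
contact_force: [-0.4, 0.5, 0.3]
opening: 0.0297
grip_force: 0.0
```

>>> move_arm(rows=[[0,0,30,0,0.35],[0,0,40,0,0.35],[0,0,40,0,0.35],[0,0,40,0,0.35],[0,0,30,0,0.35],[-35,-30,0,0,0.35],[-35,-30,0,0,0.35],[-35,-30,0,0,0.35],[-35,-30,0,0,0.35],[-20,-30,0,0,0.35],[0,0,0,0,0.35],[0,0,0,0,0.35]])

```text
time: 20.45
tool_pos: [0.4519, -0.2234, 0.1527]
tool_rot: [3.141, -0.0, 1.678]
contact_force: [1.0, -0.3, -0.3]
opening: 0.0299
grip_force: 0.0
```

Run:
```python
from h import *
s=monitor.observe();print(s['time'],s['tool_pos'])
im=snap('top','top8.png');a=cv2.imread('pics/top1.png')
d=np.abs(im[:,:,::-1].astype(int)-a).max(2)
for n,(u,v) in dict(spare=(441,191),pot=(198,213),stopper=(299,253),timer=(225,246)).items():
    print(n,(d[v-16:v+16,u-16:u+16]>60).sum())
C=np.array([.63609,.07279]);t=.2526;R=np.array([[np.cos(t),-np.sin(t)],[np.sin(t),np.cos(t)]])
for f in('top6','top8'):
    i=cv2.imread(f'pics/{f}.png').min(2)
    # rim fit by dark-edge: pixels on the paste/rim mask, min enclosing circle
    m=np.zeros(i.shape,'uint8');m[170:210,282:320]=i[170:210,282:320]>185;m=cv2.morphologyEx(m,cv2.MORPH_OPEN,np.ones((7,7),'uint8'))
    k,l,st,ce=cv2.connectedComponentsWithStats(m);j=1+st[1:,4].argmax();p=px2w('top',*ce[j],.04)[:2]
    print(f,ce[j],st[j],p,R.T@(p-C)*1000)
```

```text
20.45 [ 0.45185293 -0.22339801  0.15265158]
spare 0
pot 0
stopper 0
timer 0
top6 [298.86993603 189.39445629] [287 178  25  24 469] [0.60204153 0.01678177] [-46.96567487 -45.72138306]
top8 [299.30462185 189.63445378] [288 178  25  25 476] [0.60136851 0.01548533] [-47.94135295 -46.80848093]
```

Run:
```python
from h import *
I={f:cv2.imread(f'pics/{f}.png').astype(np.float32) for f in('top1','top5','top6','top8')}
def reg(A,B):
    W=np.eye(2,3,dtype=np.float32);cc,W=cv2.findTransformECC(A,B,W,cv2.MOTION_TRANSLATION);return cc,W[:,2]
g=lambda f,s=(172,206,284,317):cv2.cvtColor(I[f],cv2.COLOR_BGR2GRAY)[s[0]:s[1],s[2]:s[3]]
for a,b in(('top6','top8'),('top5','top6'),('top5','top8')):print(a,b,reg(g(a),g(b)))
for f in('top6','top8'):
    # dark seam round the paste: circle fit of mould outer edge, gray profile rows
    G=cv2.resize(g(f,(168,210,268,322)),None,fx=1,fy=1);print(f)
    print('side-leg profile row188',cv2.cvtColor(I[f],cv2.COLOR_BGR2GRAY)[190,270:320].astype(int))
```

```text
top6 top8 (0.9801678726880314, array([-0.84678996,  0.18236439], dtype=float32))
top5 top6 (0.9999750331551196, array([ 0.00014794, -0.00561757], dtype=float32))
top5 top8 (0.9801536956399668, array([-0.8431081 ,  0.17390689], dtype=float32))
top6
side-leg profile row188 [129 143 141 160 139 184 216 211 212 220 106 200 219 224 131  26 193 219
 197 208 209 209 209 209 208 209 210 209 209 207 208 209 208 209 209 210
 210 209 209 209 209 212 195 229 114  69 132 137 109 141]
top8
side-leg profile row188 [129 145 140 161 139 185 218 212 212 220 107 201 221 230  26 212 221 200
 212 209 210 209 211 209 210 211 210 209 210 208 210 210 209 210 210 209
 210 210 210 210 212 195 229 113 102 128 130 136 110 143]
```

Image registration shows the second push slid the mould about 2.5 mm along the far leg's face, to roughly (-44,-45.6) mm in the stop. That is the seat within measuring error. Nothing else moved and the fingers are clear, so I'll hand in.

```bash
python3 -c "
from cell import workorder
print(workorder.hand_in())"
```

```text
the job is handed in; nothing more can be done
None
```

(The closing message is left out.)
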